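# Wedge a plaster mould block tight in the carving jig

## Robot

A 7-joint arm with a two-finger parallel gripper is mounted at the origin on the work surface; the furniture and walls round the work are solid. World frame = base frame: x ahead of the robot, y to its left, z up, the work surface at z = 0. Lengths are in m, angles in rad, forces in N, time in s.
With the tool pointing down it reaches from about 0.425 to 0.95 m from the base axis. Payload 4.7 kg.
Tool frame: the origin (TCP) lies where the fingers leave the gripper's body, on its centre line; the fingertips stand 70 mm ahead of it and the grasp point (between the pads) lies 51 mm ahead of it; z points along the fingers, y is the line along which they close (so a half turn about z gives the same grasp; the last joint's range is limited). The gripper opens to 87 mm and grips with 3 to 60 N. Pads are 19 mm wide; open, the fingers measure 117 mm over their backs; the gripper's body (75 mm by 190 mm) begins 51 mm behind the grasp point.
Start: joints at [1.228, 0.469, -0.049, 1.532, 0.024, 1.141, -0.082], TCP at [0.208, -0.642, 0.292] pointing down, gripper open.
Joint ranges: [-2.59, 2.59], [-0.33, 1.99], [-1.39, 1.29], [0.1, 2.45], [-1.04, 4.18], [0.21, 1.99], [-2.66, 2.66]. Speed limits (rad/s): [2.57, 2.57, 3.14, 3.14, 3.14, 3.14, 3.14].

## Interface

Orientations are given as a unit quaternion [w, x, y, z].
In Python, from workcell import get_obs, get_image, camera_info, job_done gives the robot as it stands.
- The arm moves only by the tool apply_moves, never from a script. Its argument "deltas" is a list of rows, each an object with "translation": the shift along the tool's x, y, z in units of 50 mm (1.0 is 50 mm), a list of three; "angular": the turn, a rotation vector about the tool's x, y, z in units of 8 degrees (1.0 is 8 degrees), a list of three; "claw": the finger opening in mm, from 0 to 87. A call has 1 to 5 rows; each row shifts and turns the commanded pose from where the row before left it, along the tool's axes as they then stand; what a row does not reach is not made up. A row lasts 1/8 s, in which the tool goes at most 62.5 mm and 10.7 degrees, less where a joint would pass 70% of its speed; a pose out of reach is approached as far as the arm can. A call is refused whole if a number of a shift passes 1 or a number of a turn 1, either way. A call with a gripper value outside its range is refused whole. The fingers move at their own pace and stop on an object; the grip force is fixed at half the most. Time passes only in rows, so rows that do not move let the fingers close. It gives the time, the measured TCP pose, the force, the opening and the grip force at its end, in the units of the state.
- get_obs(): the state, without advancing time (a new reading comes with each control period).
- get_image(name): name is "scene" or "top" or "wrist"; returns the picture (400x640x3 uint8, red, green, blue); there is no depth.
- camera_info(name): a dict with "K" (3x3 intrinsics, pixels), "k1" (the pictures are not rectified: a ray, as slopes to the right and down, at radius r is drawn at 1 + k1 r^2 times it, then the intrinsics apply), "rvec" (rotation vector, rad) and "tvec" (3), from world to camera coordinates, as OpenCV has them. Camera axes: x right, y down, z forward; pixel columns grow to the right and rows downward; lengths in m; the calibration is good to about 2 mm. A picture is of the moment at which its call begins: read the wrist's pose just before it. camera_info takes no time and is no camera call; for the wrist camera it gives the pose at the moment of the call.
- job_done(): hands the job in; it is judged then, once.
The state is a dict: "t": time; "joint_positions": joint angles; "qd": joint speeds; "effort": joint torques, N m; "eef_pos": TCP position; "ee_rot": TCP orientation; "contact_force": force on the tool from outside, world axes, zero at the start; "moment": the same for the moment, N m; "opening": finger opening in m; "finger_force": force on a finger pad.
Only numpy, scipy, OpenCV 4.12 (cv2) and the standard library are available. Lean on these libraries where they do the work, as an engineer would, in place of code of your own. Each camera call takes 0.05 s, during which the arm holds its last target. There are 200 camera calls.

## Task

Pick up the wooden mallet by its handle and use its head to tap the loose wooden wedge along its slot in the jig, in several short, light taps with the mallet drawn well back off the wedge between them, until the wedge stops advancing and sits tight, holding the plaster block hard against the stop strip. Touch the wedge and the block with nothing but the mallet on the wedge's thick end, do not strike hard or go on pushing once it is tight, and leave the other things alone. Then stand the mallet back on the table, on its head with the handle up, and let go.

Things in the scene. Friction and masses are not known exactly. Their poses are not given: they have to be found in the camera images.
- jig: plywood board fixed to the table, 250 (x) x 330 (y) x 18 mm; origin at the centre of its underside. On its -x side (toward the robot) a slanting wooden fence, top 56 mm above the table, its inner face from (-87.5, -95) to (-62.5, 105) mm in x, y: the slot between fence and block narrows toward +y by 1 in 8, the way the wedge is driven. On its +x side the stop strip, 22 x 250 x 34 mm, its face at about x = 100 mm.
- plaster_block: white plaster mould block 152 (x) x 245 (y) x 50 mm high, 0.65 to 1 kg, loose on the jig board between wedge and stop strip, 1 to 5 mm short of the strip; origin at the centre of its underside, axes as the jig's. The strip is set +-2 mm differently each time, which shifts the place where the wedge becomes tight by +-16 mm: that place must be felt.
- wedge: pale wooden wedge 130 mm long (y), 42 mm high, about 0.12 kg, lying in the slot on the jig board with 1 to 2 mm play; 38 mm thick at its -y end (to be struck, sticks out of the slot), 22 mm at +y. Origin on the underside at mid-length, 15 mm from its straight +x face, which lies along the block; its -x face is tapered 1 in 8 and lies along the fence.
- wedge_head (a point): centre of the wedge's thick end face (37 mm wide, 42 mm high; the face to strike), 39 mm above the table. It needs 15 to 57 mm of travel along +y, sliding with under 15 N, then stops dead and stays jammed by friction, still 12 mm or more outside the block's end; a light tap of 15 to 30 N then seats it well, over 45 N is too hard (meeting the jammed wedge at 4 cm/s gives 30 to 40 N, at 7 cm/s about 65 N).
- mallet: wooden carver's mallet, about 0.3 kg, standing upright: round dark head 52 mm in diameter and 50 mm high, above it a square pale handle 24 x 24 mm (flats along x and y) up to 132 mm. Origin at the centre of its underside, z along the handle. Strikes sideways with any side of the head; with its underside 24 mm above the table it clears the jig board and meets the wedge's end.
- mallet_head (a point): centre of the mallet's head, on its axis, 25 mm above its underside
- cup_buff: buff clay beaker, 78 mm across, 76 mm high, bystander; origin at the centre of its underside
- lidded_jar: small jar with dark lid, 70 mm across, 102 mm high, bystander; origin at the centre of its underside
- bowl_teal: small glazed bowl, 113 mm across, 47 mm high, bystander; origin at the centre of its underside
Things that resemble listed ones, but are neither listed nor needed, are in the scene too. What is shaped like the mallet but green or orange is not meant.

How it is judged:
By the outcome, as a careful person would: the job done as asked, in the order asked, and still so for the second after the job is handed in, with the robot touching nothing.
It also fails if it takes over 69 s, if anything falls off the work surface, if the arm or the gripper's body presses on something with over 40 N, if the wrist force passes 120 N, or if a joint passes its speed limit or range.

## Working session

There is one attempt and no reset: what is moved stays moved. The work goes in short steps, Python scripts to look and compute and a tool call to move; the robot and the scene stay as the last step left them, time stands still between calls to the robot, and variables do not carry over. Pictures are saved under pics/ and viewed, at most 10 in all, crops included, and the job is handed in when it is done.

Besides the shell and the picture viewer there is one more tool, called after "Request:" as name(argument=value, ...), one argument or row to a line, values as JSON. apply_moves: Moves the arm, as the interface text tells. Its arguments: {"type":"object","properties":{"deltas":{"type":"array","items":{"type":"object","properties":{"translation":{"type":"array","items":{"type":"number"}},"angular":{"type":"array","items":{"type":"number"}},"claw":{"type":"number"}}}}},"required":["deltas"]}

```bash
mkdir -p pics; cat > h.py <<'E'
import numpy as np, cv2
from workcell import get_obs,get_image,camera_info
def cast(ci,uv,z):
    K=np.array(ci["K"],float);R=cv2.Rodrigues(np.array(ci["rvec"],float))[0];t=np.array(ci["tvec"],float).ravel()
    uv=np.atleast_2d(np.array(uv,float))
    p=cv2.undistortPoints(uv[:,None],K,np.array([ci["k1"],0,0,0,0.]))[:,0]
    d=np.c_[p,np.ones(len(p))]@R; c=-R.T@t
    return c+d*((z-c[2])/d[:,2])[:,None]
def proj(ci,X):
    return cv2.projectPoints(np.atleast_2d(np.array(X,float)),np.array(ci["rvec"],float),np.array(ci["tvec"],float),np.array(ci["K"],float),np.array([ci["k1"],0,0,0,0.]))[0][:,0]
def save(n,im): cv2.imwrite("pics/"+n+".png",im[:,:,::-1])
E
python3 - <<'E'
from h import *
a=get_image("top");b=get_image("scene")
save("top0",a);save("scene0",b)
o=get_obs();print(o)
E
```

```text
{'t': 0.1, 'joint_positions': array([ 1.22808043,  0.46939238, -0.04856843,  1.53353782,  0.02411538,
        1.14095076, -0.08231653]), 'qd': array([-0.000194  , -0.00229921,  0.00017572, -0.00327166, -0.00044311,
       -0.00146732,  0.00180853]), 'effort': array([ 7.25030313e-04, -5.09170139e+01, -8.12070211e-02, -2.36829329e+01,
       -6.14463212e-02,  3.44431994e-02,  5.79989569e-05]), 'eef_pos': array([ 0.20824707, -0.64166598,  0.29129838]), 'ee_rot': array([-8.33417925e-04,  9.87715260e-01,  1.56262087e-01, -1.73061020e-04]), 'contact_force': array([ 0.13554761, -0.09100283,  0.92587209]), 'moment': array([-0.03091021,  0.0174608 ,  0.00292357]), 'finger_force': 0.0, 'opening': 0.08670837470763208}
```

View pics/top0.png

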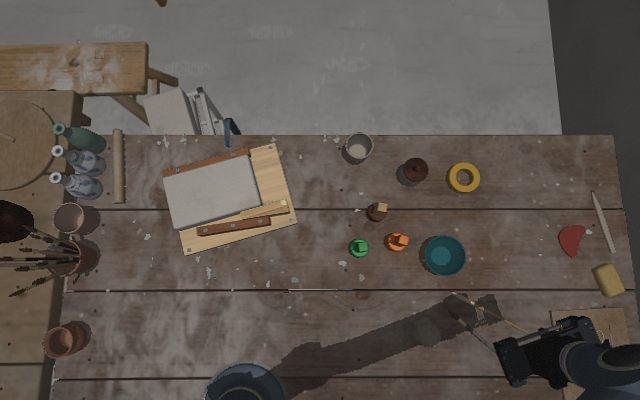

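View pics/scene0.png

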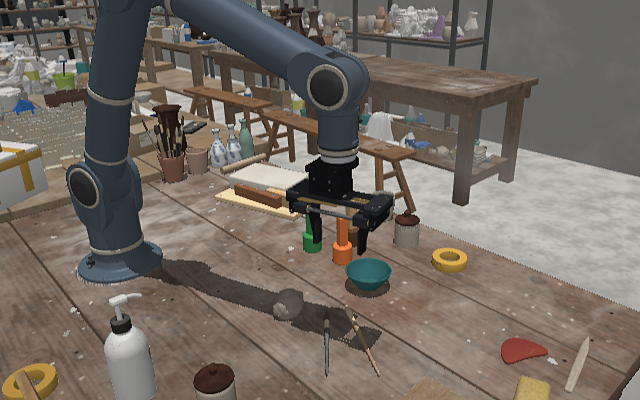

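```bash
python3 - <<'E'
from h import *
a=cv2.imread("pics/top0.png")
c1=cv2.resize(a[135:265,155:305],None,fx=5,fy=5,interpolation=cv2.INTER_CUBIC)[:,:750]
c2=cv2.resize(a[190:265,340:415],None,fx=6,fy=6,interpolation=cv2.INTER_CUBIC)
c1=cv2.resize(a[140:260,160:300],(490,420),interpolation=cv2.INTER_CUBIC)
c2=cv2.resize(a[190:265,340:415],(300,300),interpolation=cv2.INTER_CUBIC)
im=np.zeros((420,790,3),np.uint8);im[:,:490]=c1;im[:300,490:]=c2
cv2.imwrite("pics/crop1.png",im)
ci=camera_info("top")
print(cast(ci,[[378,211]],0.132), cast(ci,[[383,207]],0.132), cast(ci,[[255,390]],0.0))
print(ci)
E
```

```text
[[ 0.5034158  -0.35048438  0.132     ]] [[ 0.51375844 -0.36360897  0.132     ]] [[ 0.03686915 -0.02615997  0.        ]]
{'K': array([[374.27838598,   0.        , 324.97672938],
       [  0.        , 374.27838598, 199.40484024],
       [  0.        ,   0.        ,   1.        ]]), 'k1': 0.013146844294602214, 'rvec': array([ 2.13540455, -2.14011284,  0.18751464]), 'tvec': array([-0.2141176 ,  0.54862232,  1.00339667])}
```

View pics/crop1.png

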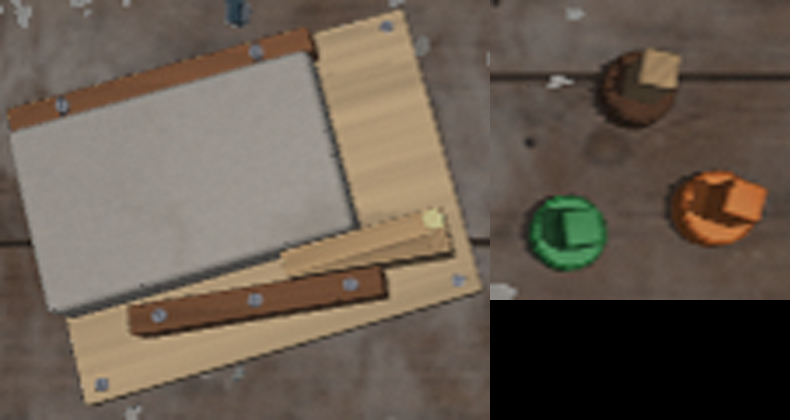

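Candidates: dark head with a pale handle at (378,211), green one at (360,248), orange one at (397,242). The dark and pale one at (378,211) is the mallet; green and orange are excluded by the task. The wedge is at about (265,212), with its thick end at about (289,207).

```bash
python3 - <<'E'
from h import *
ci=camera_info("top")
f=lambda u,v:(160+u/3.5,140+v/3.5)
P=lambda n,l,z:print(n,cast(ci,[f(*p) for p in l],z).round(4)[:,:2].tolist())
P("board corners TR BR BL(z18)",[(404,12),(481,289),(90,404)],.018)
P("block top corners BL BR TR TL",[(52,310),(356,226),(314,55),(12,130)],.068)
P("wedge top thick corners",[(446,210),(452,251)],.060)
P("wedge thick near block contact",[(283,255)],.060)
P("fence top ends",[(129,305),(382,268)],.056)
print("handle top",cast(ci,[(340+170/4,190+70/4)],.132),"head",cast(ci,[(377,212.5)],.03))
for n,p,z in (("green",(340+89/4,190+228/4),.13),("orange",(340+253/4,190+198/4),.13)):print(n,cast(ci,[p],z))
q=get_obs()["ee_rot"]
from scipy.spatial.transform import Rotation as R
print(R.from_quat(np.r_[q[1:],q[0]]).as_matrix().round(3))
w=camera_info("wrist");Rw=cv2.Rodrigues(w["rvec"])[0];print("wristcam",-Rw.T@w["tvec"],Rw.round(2).tolist())
E
```

```text
board corners TR BR BL(z18) [[0.7209, -0.0697], [0.4861, -0.1368], [0.3946, 0.1747]]
block top corners BL BR TR TL [[0.4654, 0.1902], [0.5305, -0.0419], [0.6688, -0.005], [0.6076, 0.2306]]
wedge top thick corners [[0.5444, -0.1113], [0.5117, -0.1165]]
wedge thick near block contact [[0.5088, 0.016]]
fence top ends [[0.4702, 0.1354], [0.4989, -0.0613]]
handle top [[ 0.51246298 -0.36228697  0.132     ]] head [[ 0.51307718 -0.3629445   0.03      ]]
green [[ 0.41197952 -0.30850234  0.13      ]]
orange [[ 0.43065086 -0.41292535  0.13      ]]
[[ 0.951  0.309 -0.001]
 [ 0.309 -0.951  0.002]
 [-0.    -0.002 -1.   ]]
wristcam [ 0.28824528 -0.61571447  0.3837954 ] [[0.31, -0.95, -0.0], [-0.91, -0.3, 0.3], [-0.29, -0.09, -0.95]]
```

Request:
apply_moves(
  deltas=[
    {"translation": [0.834, -0.381, 0], "angular": [0, 0, 0], "claw": 87},
    {"translation": [0.834, -0.381, 0], "angular": [0, 0, 0], "claw": 87},
    {"translation": [0.834, -0.381, 0], "angular": [0, 0, 0], "claw": 87},
    {"translation": [0.834, -0.381, 0], "angular": [0, 0, 0], "claw": 87},
    {"translation": [0.834, -0.381, 0], "angular": [0, 0, 0], "claw": 87},
  ],
)

```text
t: 0.72
eef_pos: [0.3781, -0.4858, 0.2919]
ee_rot: [-0.0, 0.988, 0.156, -0.0]
contact_force: [0.0, 0.1, 0.2]
opening: 0.0869
finger_force: 0.0
```

Request:
apply_moves(
  deltas=[
    {"translation": [0.834, -0.381, 0], "angular": [0, 0, 0], "claw": 87},
    {"translation": [0.834, -0.381, 0], "angular": [0, 0, 0], "claw": 87},
    {"translation": [0.834, -0.381, 0], "angular": [0, 0, 0], "claw": 87},
    {"translation": [0.834, -0.381, 0], "angular": [0, 0, 0], "claw": 87},
    {"translation": [0, 0, 0], "angular": [0, 0, 0], "claw": 87},
  ],
)

```text
t: 1.35
eef_pos: [0.5158, -0.3585, 0.2918]
ee_rot: [-0.001, 0.987, 0.16, 0.001]
contact_force: [-1.1, -0.2, -0.0]
opening: 0.0869
finger_force: 0.0
```

```bash
python3 - <<'E'
from h import *
ci=camera_info("wrist");a=get_image("wrist");save("w1",a)
import json;json.dump({k:np.array(v).tolist() for k,v in ci.items()},open("w1.json","w"))
print(get_obs()["eef_pos"],proj(ci,[.5125,-.3625,.132]))
E
```

```text
[ 0.51364738 -0.36116073  0.29171777] [[324.54833525 201.20498632]]
```

View pics/w1.png

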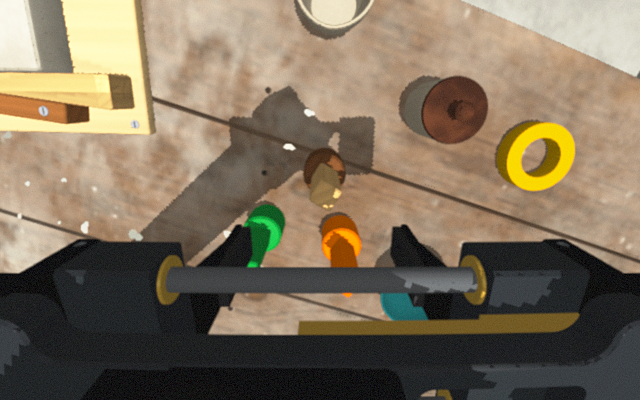

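The mallet stands at (324,185), between the fingers in plan. The wedge's thick end is at about (120,91). I'm enlarging both.

```bash
python3 - <<'E'
import cv2,numpy as np
a=cv2.imread("pics/w1.png")
c=cv2.resize(a[140:215,290:360],(373,400),interpolation=cv2.INTER_CUBIC)
d=cv2.resize(a[50:150,60:160],(400,400),interpolation=cv2.INTER_CUBIC)
cv2.imwrite("pics/crop2.png",np.hstack([c,d]))
E
```

```text
(no output)
```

View pics/crop2.png

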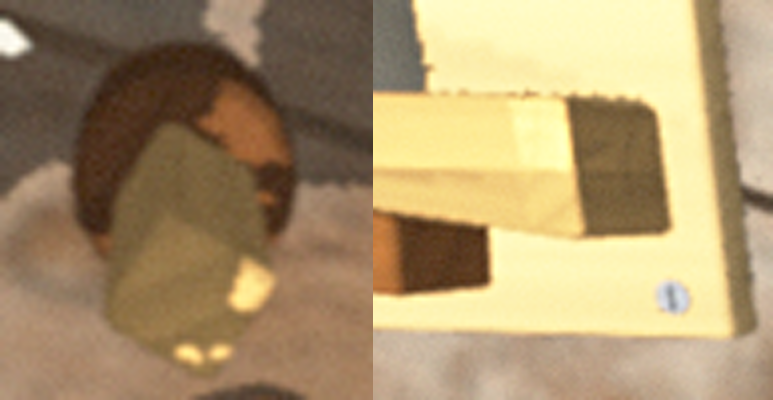

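```bash
python3 - <<'E'
from h import *
import json
ci=json.load(open("w1.json"))
h=cast(ci,[(290+u/5.33,140+v/5.33) for u,v in [(165,215),(275,283),(205,375),(110,320)]],.132)[:,:2]
print(h.round(4).tolist(),h.mean(0)); d=np.diff(np.r_[h,h[:1]],axis=0);print(np.hypot(*d.T),np.degrees(np.arctan2(d[:,1],d[:,0])))
f=lambda l,z:cast(ci,[(60+u/4,50+v/4) for u,v in l],z)[:,:2]
T=f([(194,97),(210,237)],.060);B=f([(286,103),(297,232)],.018)
print(T.round(4).tolist(),B.round(4).tolist(),np.linalg.norm(T[0]-T[1]),np.linalg.norm(B[0]-B[1]))
for l,z in (([(322,0),(366,335)],.018),([(0,325),(360,335)],.018),([(0,93),(194,97)],.060)):
  q=f(l,z);e=q[1]-q[0];print(np.degrees(np.arctan2(e[1],e[0])),q.round(4).tolist())
print("head top",cast(ci,[(290+183/5.33,140+150/5.33)],.04))
E
```

```text
[[0.5304, -0.353], [0.5249, -0.3748], [0.5051, -0.3689], [0.5095, -0.3499]] [ 0.51748326 -0.36165781]
[0.02249308 0.02073838 0.01946112 0.02115657] [-104.12446523  163.34853718   76.85252463   -8.37230095]
[[0.5514, -0.1066], [0.5162, -0.1153]] [[0.5526, -0.1049], [0.5159, -0.1135]] 0.036305266569394236 0.037679006685687834
-163.1833856581911 [[0.5845, -0.1111], [0.4911, -0.1393]]
-73.5970813669569 [[0.457, -0.0238], [0.4905, -0.1375]]
-73.78350459976895 [[0.5363, -0.0547], [0.5514, -0.1066]]
head top [[ 0.52267272 -0.35969814  0.04      ]]
```

Request:
apply_moves(
  deltas=[
    {"translation": [0.03, 0.03, 0.3], "angular": [0, 0, 0.97], "claw": 87},
    {"translation": [0, 0, 0.3], "angular": [0, 0, 0.97], "claw": 87},
    {"translation": [0, 0, 0.3], "angular": [0, 0, 0.97], "claw": 87},
    {"translation": [0, 0, 0.3], "angular": [0, 0, 0.97], "claw": 87},
    {"translation": [0, 0, 0], "angular": [0, 0, 0], "claw": 87},
  ],
)

```text
t: 2.02
eef_pos: [0.5124, -0.3651, 0.2309]
ee_rot: [-0.0, 0.993, -0.114, -0.002]
contact_force: [0.5, 0.6, -0.2]
opening: 0.0869
finger_force: 0.0
```

```bash
python3 - <<'E'
from h import *
ci=camera_info("wrist");a=get_image("wrist");save("w2",a)
import json;json.dump({k:np.array(v).tolist() for k,v in ci.items()},open("w2.json","w"))
print(get_obs()["eef_pos"],proj(ci,[.5155,-.362,.132]))
cv2.imwrite("pics/crop3.png",cv2.resize(a[110:270,220:420,::-1],None,fx=3,fy=3,interpolation=cv2.INTER_CUBIC))
E
```

```text
[ 0.51315871 -0.36510939  0.23185319] [[316.83607072 219.42983183]]
```

View pics/crop3.png

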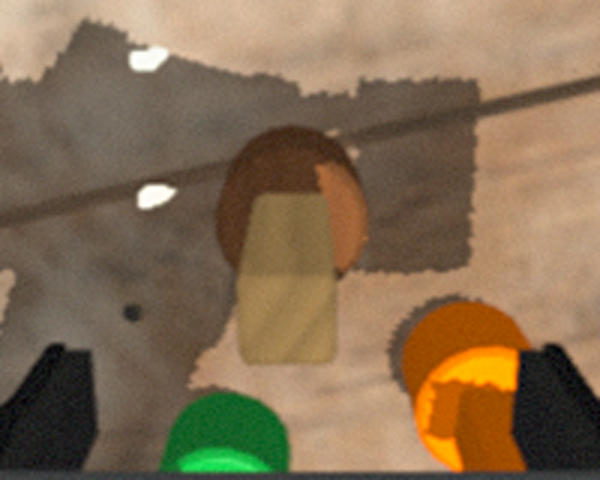

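The handle is square with the fingers and its top face centre is at (316,216), close to the prediction. Descending and gripping.

Request:
apply_moves(
  deltas=[
    {"translation": [0.064, -0.076, 0.2], "angular": [0, 0, 0], "claw": 87},
    {"translation": [0, 0, 0.5], "angular": [0, 0, 0], "claw": 87},
    {"translation": [0, 0, 0.5], "angular": [0, 0, 0], "claw": 87},
    {"translation": [0, 0, 0.4], "angular": [0, 0, 0], "claw": 87},
    {"translation": [0, 0, 0.25], "angular": [0, 0, 0], "claw": 87},
  ],
)

```text
t: 2.7
eef_pos: [0.5182, -0.3609, 0.1388]
ee_rot: [-0.0, 0.994, -0.113, -0.0]
contact_force: [-0.1, 0.4, -0.8]
opening: 0.087
finger_force: 0.0
```

Request:
apply_moves(
  deltas=[
    {"translation": [0, 0, 0], "angular": [0, 0, 0], "claw": 40},
    {"translation": [0, 0, 0], "angular": [0, 0, 0], "claw": 20},
    {"translation": [0, 0, 0], "angular": [0, 0, 0], "claw": 10},
    {"translation": [0, 0, 0], "angular": [0, 0, 0], "claw": 0},
    {"translation": [0, 0, 0], "angular": [0, 0, 0], "claw": 0},
  ],
)

```text
t: 3.32
eef_pos: [0.5184, -0.3612, 0.1401]
ee_rot: [0.0, 0.994, -0.114, 0.0]
contact_force: [0.7, -0.2, -0.2]
opening: 0.0448
finger_force: 0.0
```

Request:
apply_moves(
  deltas=[
    {"translation": [0, 0, 0], "angular": [0, 0, 0], "claw": 0},
    {"translation": [0, 0, 0], "angular": [0, 0, 0], "claw": 0},
    {"translation": [0, 0, 0], "angular": [0, 0, 0], "claw": 0},
    {"translation": [0, 0, 0], "angular": [0, 0, 0], "claw": 0},
    {"translation": [0, 0, 0], "angular": [0, 0, 0], "claw": 0},
  ],
)

```text
t: 3.95
eef_pos: [0.5182, -0.3612, 0.1397]
ee_rot: [0.0, 0.994, -0.114, -0.0]
contact_force: [0.0, -0.8, -1.0]
opening: 0.024
finger_force: 30.0
```

Request:
apply_moves(
  deltas=[
    {"translation": [0, 0, -0.25], "angular": [0, 0, 0], "claw": 0},
    {"translation": [0, 0, -0.25], "angular": [0, 0, -0.922], "claw": 0},
    {"translation": [0, 0, -0.25], "angular": [0, 0, -0.922], "claw": 0},
    {"translation": [0, 0, -0.25], "angular": [0, 0, -0.922], "claw": 0},
    {"translation": [0, 0, 0], "angular": [0, 0, -0.922], "claw": 0},
  ],
)

```text
t: 4.58
eef_pos: [0.5188, -0.3612, 0.1914]
ee_rot: [0.001, 0.989, 0.145, 0.001]
contact_force: [0.3, -0.5, -4.0]
opening: 0.0239
finger_force: 30.0
```

```bash
cat >> h.py <<'E'
from scipy.spatial.transform import Rotation
S=np.array([-.282,.959,0])
def st(goal=None):
    o=get_obs();q=np.array(o["ee_rot"]);M=Rotation.from_quat(np.r_[q[1:],q[0]]).as_matrix()
    x=M[:,0];print("t",round(o["t"],2),"p",o["eef_pos"].round(4),"yaw",np.degrees(np.arctan2(x[1],x[0])).round(2),"tilt",M[:,2].round(4),"F",o["contact_force"].round(2),"s",(o["eef_pos"]@S).round(4))
    if goal is not None: print("units",(M.T@(np.array(goal)-o["eef_pos"])/.05).round(3))
E
python3 -c "
from h import *
st([.558,-.1925,.190])"
```

```text
t 4.58 p [ 0.5188 -0.3612  0.1914] yaw 16.68 tilt [ 0.0019 -0.0012 -1.    ] F [ 0.31 -0.46 -4.  ] s -0.4927
units [ 1.721 -3.008  0.026]
```

Request:
apply_moves(
  deltas=[
    {"translation": [0.43, -0.752, 0], "angular": [0, 0, 0], "claw": 0},
    {"translation": [0.43, -0.752, 0], "angular": [0, 0, 0], "claw": 0},
    {"translation": [0.43, -0.752, 0], "angular": [0, 0, 0], "claw": 0},
    {"translation": [0.43, -0.752, 0], "angular": [0, 0, 0], "claw": 0},
    {"translation": [0, 0, 0.48], "angular": [0, 0, 0], "claw": 0},
  ],
)

```text
t: 5.2
eef_pos: [0.5611, -0.1872, 0.1681]
ee_rot: [-0.0, 0.989, 0.147, 0.003]
contact_force: [0.2, -0.9, -3.3]
opening: 0.0239
finger_force: 30.0
```

Request:
apply_moves(
  deltas=[
    {"translation": [0, 0, 0], "angular": [0, 0, 0], "claw": 0},
  ],
)

```text
t: 5.32
eef_pos: [0.5568, -0.1918, 0.1646]
ee_rot: [-0.001, 0.99, 0.144, -0.002]
contact_force: [-1.4, -0.2, -2.8]
opening: 0.0242
finger_force: 30.0
```

```bash
python3 - <<'E'
from h import *
st([.558,-.1925,.166])
a=get_image("wrist");ci=camera_info("wrist");save("w3",a);b=get_image("top");save("t3",b)
cw=cv2.resize(a[:,60:560],(500,400));ct=cv2.resize(b[165:265,225:300],(300,400),interpolation=cv2.INTER_CUBIC)
save("view3",np.hstack([cw,ct]))
import json;json.dump({k:np.array(v).tolist() for k,v in ci.items()},open("w3.json","w"))
E
```

```text
t 5.33 p [ 0.5568 -0.1918  0.1646] yaw 16.5 tilt [-4.4e-03  8.0e-04 -1.0e+00] F [-1.38 -0.19 -2.8 ] s -0.341
units [ 0.019  0.02  -0.029]
```

View pics/view3.png

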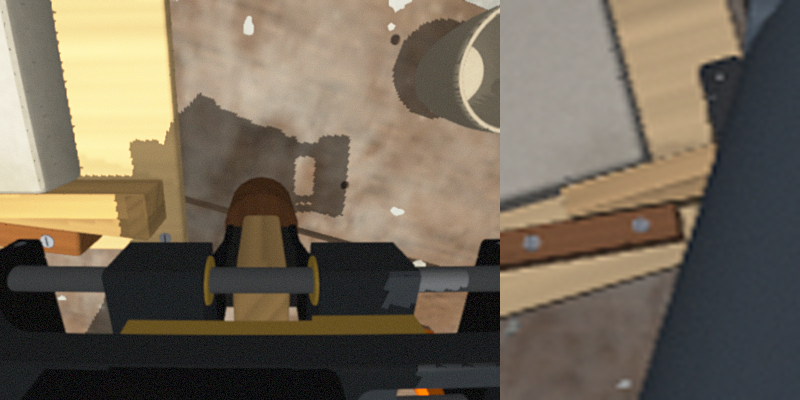

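The mallet hangs straight and its head's far edge is at (322,177). The wedge end is at about (215,185) to (210,237), left of it in the strike direction. Checking the lateral alignment by rays.

```bash
python3 - <<'E'
from h import *
import json
ci=json.load(open("w3.json"))
T=np.array([.959,.282,0])
tcp=np.array([.5568,-.1918,0])
print("tcp lat",tcp@T,"s",tcp@S)
for n,p,z in (("wedge far top",(207,182),.06),("wedge far bot",(225,183),.018),("near bot",(210,237),.018),("head far edge top",(322,177),.065)):
  w=cast(ci,[p],z)[0];print(n,w.round(4),"lat",(w@T).round(4),"s",(w@S).round(4))
E=np.array([.534,-.110,0]);print("E lat",E@T,"s",E@S)
E
```

```text
tcp lat 0.47988359999999997 s -0.3409538
wedge far top [ 0.5619 -0.1062  0.06  ] lat 0.5089 s -0.2603
wedge far bot [ 0.5492 -0.1082  0.018 ] lat 0.4962 s -0.2586
near bot [ 0.4941 -0.1044  0.018 ] lat 0.4444 s -0.2394
head far edge top [ 0.5899 -0.1837  0.065 ] lat 0.5139 s -0.3426
E lat 0.48108600000000007 s -0.25607800000000003
```

Request:
apply_moves(
  deltas=[
    {"translation": [0.02, -0.35, -0.02], "angular": [0, 0, 0], "claw": 0},
    {"translation": [0, -0.3, 0], "angular": [0, 0, 0], "claw": 0},
    {"translation": [0, -0.15, 0], "angular": [0, 0, 0], "claw": 0},
    {"translation": [0, -0.06, 0], "angular": [0, 0, 0], "claw": 0},
    {"translation": [0, -0.06, 0], "angular": [0, 0, 0], "claw": 0},
  ],
)

```text
t: 6.05
eef_pos: [0.5462, -0.1483, 0.1669]
ee_rot: [0.0, 0.99, 0.143, 0.0]
contact_force: [0.2, 0.2, -4.1]
opening: 0.0237
finger_force: 30.0
```

Request:
apply_moves(
  deltas=[
    {"translation": [0, -0.06, 0], "angular": [0, 0, 0], "claw": 0},
    {"translation": [0, -0.06, 0], "angular": [0, 0, 0], "claw": 0},
    {"translation": [0, -0.06, 0], "angular": [0, 0, 0], "claw": 0},
  ],
)

```text
t: 6.42
eef_pos: [0.5436, -0.1395, 0.1667]
ee_rot: [0.0, 0.99, 0.143, 0.0]
contact_force: [-1.0, 0.2, -3.9]
opening: 0.0239
finger_force: 30.0
```

```bash
python3 -c "
from h import *
st()"
```

```text
t 6.42 p [ 0.5436 -0.1395  0.1667] yaw 16.43 tilt [ 1.e-04 -1.e-04 -1.e+00] F [-1.03  0.15 -3.86] s -0.287
```

Request:
apply_moves(
  deltas=[
    {"translation": [0, -0.06, 0], "angular": [0, 0, 0], "claw": 0},
    {"translation": [0, -0.06, 0], "angular": [0, 0, 0], "claw": 0},
    {"translation": [0, -0.06, 0], "angular": [0, 0, 0], "claw": 0},
  ],
)

```text
t: 6.8
eef_pos: [0.541, -0.1309, 0.1668]
ee_rot: [0.0, 0.99, 0.143, 0.0]
contact_force: [0.1, -1.4, -4.1]
opening: 0.0239
finger_force: 30.0
```

Request:
apply_moves(
  deltas=[
    {"translation": [0, -0.06, 0], "angular": [0, 0, 0], "claw": 0},
    {"translation": [0, -0.06, 0], "angular": [0, 0, 0], "claw": 0},
  ],
)

```text
t: 7.05
eef_pos: [0.5396, -0.1251, 0.1669]
ee_rot: [0.0, 0.99, 0.143, 0.0]
contact_force: [0.6, -2.0, -3.9]
opening: 0.0239
finger_force: 30.0
```

```bash
python3 -c "
from h import *
st();save('w4',get_image('wrist'))
a=cv2.imread('pics/w3.png');b=cv2.imread('pics/w4.png')
cv2.imwrite('pics/view4.png',np.hstack([b[100:300,60:340]]).repeat(2,0).repeat(2,1))"
```

```text
t 7.05 p [ 0.5396 -0.1251  0.1669] yaw 16.44 tilt [ 9.e-04 -4.e-04 -1.e+00] F [ 0.64 -2.03 -3.95] s -0.2722
```

View pics/view4.png

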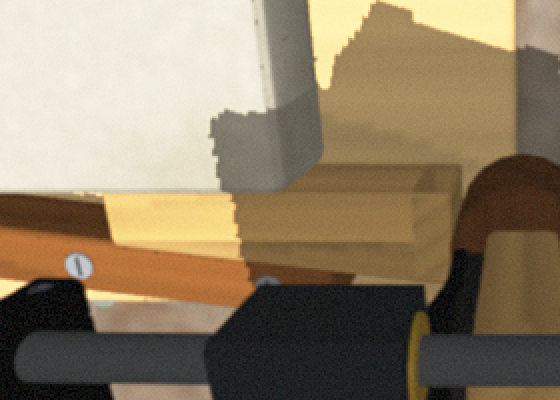

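Request:
apply_moves(
  deltas=[
    {"translation": [0, 0.3, 0], "angular": [0, 0, 0], "claw": 0},
    {"translation": [0, 0.4, 0], "angular": [0, 0, 0], "claw": 0},
    {"translation": [0, -0.3, 0], "angular": [0, 0, 0], "claw": 0},
    {"translation": [0, -0.14, 0], "angular": [0, 0, 0], "claw": 0},
    {"translation": [0, -0.06, 0], "angular": [0, 0, 0], "claw": 0},
  ],
)

```text
t: 7.72
eef_pos: [0.5421, -0.134, 0.1667]
ee_rot: [-0.0, 0.99, 0.144, -0.0]
contact_force: [0.0, 0.3, -3.8]
opening: 0.0239
finger_force: 30.0
```

Request:
apply_moves(
  deltas=[
    {"translation": [0, -0.06, 0], "angular": [0, 0, 0], "claw": 0},
    {"translation": [0, -0.06, 0], "angular": [0, 0, 0], "claw": 0},
    {"translation": [0, -0.06, 0], "angular": [0, 0, 0], "claw": 0},
    {"translation": [0, -0.06, 0], "angular": [0, 0, 0], "claw": 0},
    {"translation": [0, -0.06, 0], "angular": [0, 0, 0], "claw": 0},
  ],
)

```text
t: 8.35
eef_pos: [0.5387, -0.1224, 0.1672]
ee_rot: [0.002, 0.99, 0.143, 0.001]
contact_force: [1.8, -6.9, -3.2]
opening: 0.0239
finger_force: 30.0
```

```bash
python3 -c "
from h import *
st()"
```

```text
t 8.35 p [ 0.5387 -0.1224  0.1672] yaw 16.41 tilt [ 0.0027 -0.0035 -1.    ] F [ 1.82 -6.87 -3.18] s -0.2693
```

Request:
apply_moves(
  deltas=[
    {"translation": [0, 0.3, 0], "angular": [0, 0, 0], "claw": 0},
    {"translation": [0, 0.4, 0], "angular": [0, 0, 0], "claw": 0},
    {"translation": [0, -0.3, 0], "angular": [0, 0, 0], "claw": 0},
    {"translation": [0, -0.18, 0], "angular": [0, 0, 0], "claw": 0},
    {"translation": [0, -0.06, 0], "angular": [0, 0, 0], "claw": 0},
  ],
)

```text
t: 8.98
eef_pos: [0.54, -0.1268, 0.1667]
ee_rot: [-0.0, 0.99, 0.144, -0.0]
contact_force: [0.1, 0.4, -2.6]
opening: 0.0242
finger_force: 30.0
```

Request:
apply_moves(
  deltas=[
    {"translation": [0, -0.06, 0], "angular": [0, 0, 0], "claw": 0},
    {"translation": [0, -0.06, 0], "angular": [0, 0, 0], "claw": 0},
    {"translation": [0, -0.06, 0], "angular": [0, 0, 0], "claw": 0},
    {"translation": [0, -0.06, 0], "angular": [0, 0, 0], "claw": 0},
    {"translation": [0, -0.06, 0], "angular": [0, 0, 0], "claw": 0},
  ],
)

```text
t: 9.6
eef_pos: [0.5372, -0.1166, 0.1675]
ee_rot: [0.002, 0.99, 0.142, 0.002]
contact_force: [2.4, -6.1, -3.2]
opening: 0.024
finger_force: 30.0
```

```bash
python3 -c "
from h import *
st()"
```

```text
t 9.6 p [ 0.5372 -0.1166  0.1675] yaw 16.35 tilt [ 0.0041 -0.0043 -1.    ] F [ 2.42 -6.11 -3.21] s -0.2633
```

Request:
apply_moves(
  deltas=[
    {"translation": [0, 0.3, 0], "angular": [0, 0, 0], "claw": 0},
    {"translation": [0, 0.4, 0], "angular": [0, 0, 0], "claw": 0},
    {"translation": [0, -0.3, 0], "angular": [0, 0, 0], "claw": 0},
    {"translation": [0, -0.18, 0], "angular": [0, 0, 0], "claw": 0},
    {"translation": [0, -0.06, 0], "angular": [0, 0, 0], "claw": 0},
  ],
)

```text
t: 10.22
eef_pos: [0.538, -0.1201, 0.1667]
ee_rot: [-0.0, 0.99, 0.144, -0.0]
contact_force: [0.3, 0.4, -3.3]
opening: 0.0239
finger_force: 30.0
```

Request:
apply_moves(
  deltas=[
    {"translation": [0, -0.06, 0], "angular": [0, 0, 0], "claw": 0},
    {"translation": [0, -0.06, 0], "angular": [0, 0, 0], "claw": 0},
    {"translation": [0, -0.06, 0], "angular": [0, 0, 0], "claw": 0},
    {"translation": [0, -0.06, 0], "angular": [0, 0, 0], "claw": 0},
    {"translation": [0, -0.06, 0], "angular": [0, 0, 0], "claw": 0},
  ],
)

```text
t: 10.85
eef_pos: [0.5356, -0.1121, 0.1676]
ee_rot: [0.004, 0.99, 0.142, 0.002]
contact_force: [4.6, -14.0, -5.7]
opening: 0.024
finger_force: 30.0
```

Request:
apply_moves(
  deltas=[
    {"translation": [0, 0.3, 0], "angular": [0, 0, 0], "claw": 0},
    {"translation": [0, 0.4, 0], "angular": [0, 0, 0], "claw": 0},
    {"translation": [0, -0.3, 0], "angular": [0, 0, 0], "claw": 0},
    {"translation": [0, -0.14, 0], "angular": [0, 0, 0], "claw": 0},
    {"translation": [0, -0.06, 0], "angular": [0, 0, 0], "claw": 0},
  ],
)

```text
t: 11.48
eef_pos: [0.5367, -0.1154, 0.1667]
ee_rot: [-0.0, 0.99, 0.144, -0.0]
contact_force: [-0.1, 0.3, -3.6]
opening: 0.0235
finger_force: 30.0
```

Request:
apply_moves(
  deltas=[
    {"translation": [0, -0.06, 0], "angular": [0, 0, 0], "claw": 0},
    {"translation": [0, -0.06, 0], "angular": [0, 0, 0], "claw": 0},
    {"translation": [0, -0.06, 0], "angular": [0, 0, 0], "claw": 0},
    {"translation": [0, -0.06, 0], "angular": [0, 0, 0], "claw": 0},
  ],
)

```text
t: 11.98
eef_pos: [0.535, -0.1117, 0.1673]
ee_rot: [0.005, 0.99, 0.142, 0.002]
contact_force: [4.3, -16.0, -7.2]
opening: 0.0236
finger_force: 30.0
```

Request:
apply_moves(
  deltas=[
    {"translation": [0, 0.3, 0], "angular": [0, 0, 0], "claw": 0},
    {"translation": [0, 0.4, 0], "angular": [0, 0, 0], "claw": 0},
    {"translation": [0, -0.3, 0], "angular": [0, 0, 0], "claw": 0},
    {"translation": [0, -0.14, 0], "angular": [0, 0, 0], "claw": 0},
    {"translation": [0, -0.06, 0], "angular": [0, 0, 0], "claw": 0},
  ],
)

```text
t: 12.6
eef_pos: [0.5361, -0.1134, 0.1667]
ee_rot: [-0.0, 0.99, 0.144, -0.0]
contact_force: [1.5, -2.2, -4.2]
opening: 0.024
finger_force: 30.0
```

Request:
apply_moves(
  deltas=[
    {"translation": [0, -0.065, 0], "angular": [0, 0, 0], "claw": 0},
    {"translation": [0, -0.065, 0], "angular": [0, 0, 0], "claw": 0},
    {"translation": [0, -0.065, 0], "angular": [0, 0, 0], "claw": 0},
    {"translation": [0, -0.065, 0], "angular": [0, 0, 0], "claw": 0},
  ],
)

```text
t: 13.1
eef_pos: [0.5347, -0.1108, 0.1675]
ee_rot: [0.007, 0.99, 0.141, 0.003]
contact_force: [6.0, -19.4, -7.7]
opening: 0.0242
finger_force: 30.2
```

Request:
apply_moves(
  deltas=[
    {"translation": [0, 0.4, 0], "angular": [0, 0, 0], "claw": 0},
    {"translation": [0, 0.4, 0], "angular": [0, 0, 0], "claw": 0},
    {"translation": [0, 0.2, 0], "angular": [0, 0, 0], "claw": 0},
    {"translation": [0, 0, 0], "angular": [0, 0, 0], "claw": 0},
  ],
)

```text
t: 13.6
eef_pos: [0.5468, -0.1506, 0.1666]
ee_rot: [-0.0, 0.99, 0.142, -0.0]
contact_force: [-0.5, -0.0, -3.6]
opening: 0.0236
finger_force: 30.0
```

```bash
python3 -c "
from h import *
st()
a=get_image('wrist');b=get_image('top');save('w5',a);save('t5',b)
t0=cv2.imread('pics/top0.png')
c=lambda i:cv2.resize(i[140:260,160:260],(350,420),interpolation=cv2.INTER_CUBIC)
cv2.imwrite('pics/view5.png',np.hstack([c(t0),c(b[:,:,::-1])]))"
```

```text
t 13.6 p [ 0.5468 -0.1506  0.1666] yaw 16.37 tilt [-3.e-04  4.e-04 -1.e+00] F [-0.48 -0.03 -3.57] s -0.2986
```

View pics/view5.png

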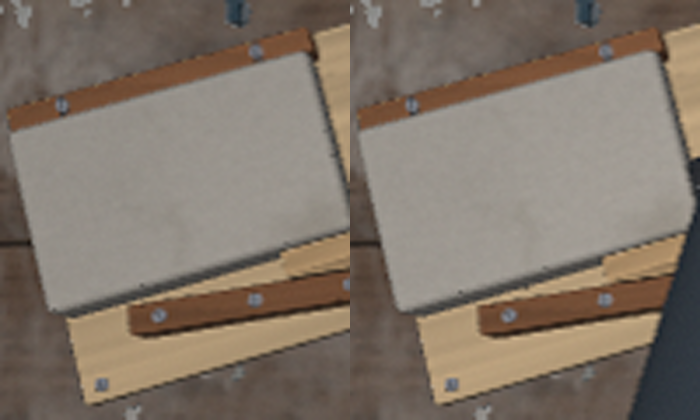

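The wedge's thin end moved from crop (283,255) to (253,265), about 23 mm, and the block shifted toward the strip. One confirming light tap follows.

Request:
apply_moves(
  deltas=[
    {"translation": [0, -0.3, 0], "angular": [0, 0, 0], "claw": 0},
    {"translation": [0, -0.3, 0], "angular": [0, 0, 0], "claw": 0},
    {"translation": [0, -0.06, 0], "angular": [0, 0, 0], "claw": 0},
    {"translation": [0, -0.06, 0], "angular": [0, 0, 0], "claw": 0},
  ],
)

```text
t: 14.2
eef_pos: [0.5365, -0.1151, 0.1669]
ee_rot: [0.0, 0.99, 0.143, 0.0]
contact_force: [-0.2, -0.4, -2.5]
opening: 0.0238
finger_force: 30.0
```

Request:
apply_moves(
  deltas=[
    {"translation": [0, -0.065, 0], "angular": [0, 0, 0], "claw": 0},
    {"translation": [0, -0.065, 0], "angular": [0, 0, 0], "claw": 0},
    {"translation": [0, -0.065, 0], "angular": [0, 0, 0], "claw": 0},
    {"translation": [0, -0.065, 0], "angular": [0, 0, 0], "claw": 0},
    {"translation": [0, -0.065, 0], "angular": [0, 0, 0], "claw": 0},
  ],
)

```text
t: 14.82
eef_pos: [0.5345, -0.1102, 0.1678]
ee_rot: [0.007, 0.99, 0.141, 0.003]
contact_force: [5.5, -21.3, -5.1]
opening: 0.0241
finger_force: 30.2
```

Request:
apply_moves(
  deltas=[
    {"translation": [0, 0.4, 0], "angular": [0, 0, 0], "claw": 0},
    {"translation": [0, 0.8, 0], "angular": [0, 0, 0], "claw": 0},
    {"translation": [-0.2, 0.855, -0.1], "angular": [0, 0, 0], "claw": 0},
    {"translation": [-0.5, 0.855, -0.1], "angular": [0, 0, 0], "claw": 0},
    {"translation": [-0.5, 0.855, 0], "angular": [0, 0, 0], "claw": 0},
  ],
)

```text
t: 15.45
eef_pos: [0.5277, -0.2986, 0.177]
ee_rot: [-0.0, 0.99, 0.143, 0.0]
contact_force: [0.6, 0.2, -2.6]
opening: 0.0238
finger_force: 30.0
```

Request:
apply_moves(
  deltas=[
    {"translation": [-0.5, 0.855, 0], "angular": [0, 0, 0], "claw": 0},
    {"translation": [0, 0, 0], "angular": [0, 0, 0], "claw": 0},
    {"translation": [0, 0, 0], "angular": [0, 0, 0], "claw": 0},
  ],
)

```text
t: 15.82
eef_pos: [0.5158, -0.3449, 0.1763]
ee_rot: [-0.001, 0.99, 0.143, 0.0]
contact_force: [0.7, 0.8, -3.2]
opening: 0.0241
finger_force: 30.0
```

```bash
python3 -c "
from h import *
st([.518,-.361,.150])
a=get_image('wrist');b=get_image('scene');c=get_image('top');save('w6',a)
f=lambda i,w,h:cv2.resize(i,(w,h),interpolation=cv2.INTER_CUBIC)
save('view6',np.vstack([np.hstack([f(a[130:330,220:420],400,400),f(b[170:270,250:350],400,400)]),np.hstack([f(c[140:260,160:300],233,200),f(a[60:300,0:320],267,200),f(b[150:250,200:350],300,200)])]))"
```

```text
t 15.82 p [ 0.5158 -0.3449  0.1763] yaw 16.42 tilt [-2.0e-04  1.9e-03 -1.0e+00] F [ 0.74  0.84 -3.18] s -0.4762
units [-0.05   0.323  0.526]
```

View pics/view6.png

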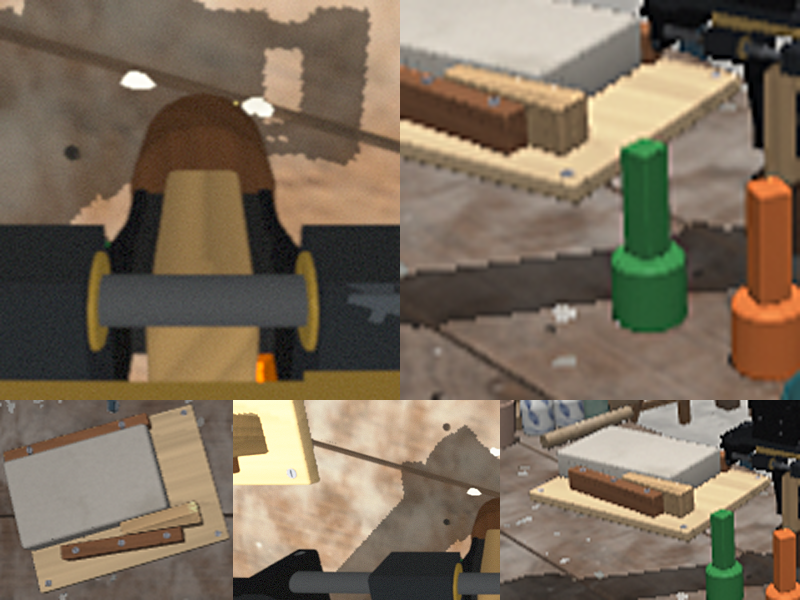

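The mallet hangs upright in the grip and the wedge is seated with its end outside the block. Setting it down now.

Request:
apply_moves(
  deltas=[
    {"translation": [0, 0.323, 0.2], "angular": [0, 0, 0], "claw": 0},
    {"translation": [0, 0, 0.25], "angular": [0, 0, 0], "claw": 0},
    {"translation": [0, 0, 0.13], "angular": [0, 0, 0], "claw": 0},
    {"translation": [0, 0, 0.04], "angular": [0, 0, 0], "claw": 0},
    {"translation": [0, 0, 0.04], "angular": [0, 0, 0], "claw": 0},
  ],
)

```text
t: 16.6
eef_pos: [0.5206, -0.3608, 0.1438]
ee_rot: [0.0, 0.99, 0.143, 0.0]
contact_force: [-0.0, -0.2, -3.3]
opening: 0.0235
finger_force: 30.0
```

Request:
apply_moves(
  deltas=[
    {"translation": [0, 0, 0.04], "angular": [0, 0, 0], "claw": 0},
    {"translation": [0, 0, 0], "angular": [0, 0, 0], "claw": 0},
  ],
)

```text
t: 16.85
eef_pos: [0.5204, -0.361, 0.1419]
ee_rot: [0.0, 0.99, 0.143, 0.0]
contact_force: [-0.3, 0.0, -3.3]
opening: 0.0239
finger_force: 30.0
```

Request:
apply_moves(
  deltas=[
    {"translation": [0, 0, 0.03], "angular": [0, 0, 0], "claw": 0},
    {"translation": [0, 0, 0.02], "angular": [0, 0, 0], "claw": 0},
    {"translation": [0, 0, 0], "angular": [0, 0, 0], "claw": 0},
  ],
)

```text
t: 17.23
eef_pos: [0.5205, -0.3611, 0.14]
ee_rot: [0.0, 0.99, 0.143, 0.0]
contact_force: [-0.9, 0.8, 2.8]
opening: 0.024
finger_force: 30.0
```

Request:
apply_moves(
  deltas=[
    {"translation": [0, 0, 0], "angular": [0, 0, 0], "claw": 26},
    {"translation": [0, 0, 0], "angular": [0, 0, 0], "claw": 30},
    {"translation": [0, 0, 0], "angular": [0, 0, 0], "claw": 45},
    {"translation": [0, 0, 0], "angular": [0, 0, 0], "claw": 60},
    {"translation": [0, 0, 0], "angular": [0, 0, 0], "claw": 80},
  ],
)

```text
t: 17.85
eef_pos: [0.5204, -0.361, 0.1392]
ee_rot: [0.0, 0.99, 0.143, 0.0]
contact_force: [0.1, 0.3, 0.4]
opening: 0.0523
finger_force: 0.0
```

Request:
apply_moves(
  deltas=[
    {"translation": [0, 0, 0], "angular": [0, 0, 0], "claw": 80},
    {"translation": [0, 0, 0], "angular": [0, 0, 0], "claw": 80},
    {"translation": [0, 0, 0], "angular": [0, 0, 0], "claw": 80},
  ],
)

```text
t: 18.23
eef_pos: [0.5204, -0.361, 0.1393]
ee_rot: [0.0, 0.99, 0.143, 0.0]
contact_force: [-0.3, 0.1, -0.4]
opening: 0.0777
finger_force: 0.0
```

Request:
apply_moves(
  deltas=[
    {"translation": [0, 0, -0.2], "angular": [0, 0, 0], "claw": 80},
    {"translation": [0, 0, -0.4], "angular": [0, 0, 0], "claw": 80},
    {"translation": [0, 0, -0.7], "angular": [0, 0, 0], "claw": 80},
    {"translation": [0, 0, -0.7], "angular": [0, 0, 0], "claw": 80},
    {"translation": [0, 0, -0.7], "angular": [0, 0, 0], "claw": 80},
  ],
)

```text
t: 18.85
eef_pos: [0.5205, -0.361, 0.2773]
ee_rot: [0.001, 0.99, 0.143, 0.001]
contact_force: [0.2, 0.1, -1.0]
opening: 0.0798
finger_force: 0.0
```

Request:
apply_moves(
  deltas=[
    {"translation": [0, 0, 0], "angular": [0, 0, 0], "claw": 80},
    {"translation": [0, 0, 0], "angular": [0, 0, 0], "claw": 80},
  ],
)

```text
t: 19.1
eef_pos: [0.5201, -0.3609, 0.2748]
ee_rot: [0.0, 0.99, 0.143, 0.0]
contact_force: [-0.3, -0.3, -0.1]
opening: 0.08
finger_force: 0.0
```

```bash
python3 -c "
from h import *
st()
ci=camera_info('wrist');a=get_image('wrist');save('w7',a)
h=cv2.cvtColor(a,cv2.COLOR_RGB2HSV)
m=np.zeros(a.shape[:2],bool);m[100:230,250:400]=True
for n,z in (('top',.132),('head',.05)):print(n,proj(ci,[.519,-.361,z]))
p=proj(ci,[.519,-.361,.132])[0].astype(int)
for v in range(p[1]-60,p[1]+25,6):print(v,[tuple(int(c) for c in a[v,u]) for u in (p[0]-30,p[0]-15,p[0],p[0]+15)])
"
```

```text
t 19.1 p [ 0.5201 -0.3609  0.2748] yaw 16.44 tilt [ 4.e-04 -4.e-04 -1.e+00] F [-0.31 -0.29 -0.12] s -0.4928
top [[320.88339654 203.81710218]]
head [[320.88362439 179.27646447]]
143 [(102, 89, 75), (98, 87, 75), (104, 94, 84), (185, 156, 129)]
149 [(80, 61, 51), (108, 93, 81), (91, 78, 68), (148, 127, 106)]
155 [(99, 84, 71), (82, 65, 52), (62, 37, 15), (126, 102, 81)]
161 [(92, 74, 61), (66, 42, 31), (72, 39, 19), (105, 69, 36)]
167 [(96, 78, 65), (84, 56, 41), (78, 49, 35), (151, 97, 60)]
173 [(96, 78, 68), (78, 54, 30), (121, 95, 56), (145, 93, 56)]
179 [(98, 85, 71), (73, 44, 27), (122, 100, 60), (72, 46, 27)]
185 [(155, 128, 106), (75, 49, 26), (124, 98, 60), (80, 54, 34)]
191 [(134, 104, 78), (120, 76, 48), (146, 116, 69), (133, 97, 60)]
197 [(136, 114, 91), (145, 115, 84), (138, 111, 67), (144, 110, 77)]
203 [(174, 144, 119), (150, 126, 101), (146, 118, 70), (187, 146, 94)]
209 [(177, 141, 114), (173, 142, 113), (157, 125, 79), (148, 114, 79)]
215 [(174, 144, 117), (171, 137, 107), (162, 129, 100), (163, 128, 97)]
221 [(177, 144, 119), (175, 143, 113), (160, 125, 95), (105, 70, 48)]
227 [(184, 151, 121), (179, 149, 119), (108, 83, 62), (146, 68, 0)]
```

The mallet stands free and upright where predicted: head pixels at rows 155–190, handle top around (321,203). Handing in.

```bash
python3 -c "
from workcell import job_done
print(job_done())"
```

```text
the job is handed in; nothing more can be done
None
```

I handed the job in at about 19 s: light taps drove the wedge about 22 mm until it stopped advancing. The last tap read about 22 N, and the mallet is back standing on its head and released. From the camera, the block appears to have shifted against the stop strip.

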